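Square a wooden sweet mould in its filling jig and fold the template over it

ROBOT

A 6-joint arm with a two-finger parallel gripper is mounted at the origin on the work surface; the furniture and walls round the work are solid. World frame = base frame: x ahead of the robot, y to its left, z up, the work surface at z = 0. Lengths are in m, angles in rad, forces in N, time in s.
With the tool pointing down it reaches from about 0.275 to 0.85 m from the base axis. Payload 5.2 kg.
Tool frame: the origin (TCP) lies at the very end of the fingers, on their centre line; the grasp point (between the pads) lies 19 mm behind it; z points along the fingers, y is the line along which they close (so a half turn about z gives the same grasp; the last joint's range is limited). The gripper opens to 85 mm and grips with 20 to 120 N. Pads are 22 mm wide; open, the fingers measure 114 mm over their backs; the gripper's body (76 mm by 85 mm) begins 54 mm behind the grasp point. The pads swing forward as they close: fully open they stand 13 mm farther back than shut.
Start: joints at [0.897, 0.259, 1.535, -0, 1.348, -0.203], TCP at [0.249, 0.49, 0.231] pointing down, gripper open.
Joint ranges: [-3.14, 3.14], [-0.91, 2.08], [0.19, 2.58], [-1.22, 4.36], [0.22, 2.71], [-3.12, 3.12]. Speed limits (rad/s): [2.57, 2.57, 3.14, 3.14, 3.14, 3.14].

INTERFACE

Orientations are given as a unit quaternion [w, x, y, z].
In Python, from cell import env gives the robot as it stands.
- The arm moves only by the tool arm_command, never from a script. Its argument "commands" is a list of rows, each an object of numbers: "x", "y", "z": the shift along the world's x, y, z in m; "ax", "ay", "az": the turn, a rotation vector about the world's x, y, z in degrees. In form: [{"x": .., "y": .., "z": .., "ax": .., "ay": .., "az": ..}, ...]. A call has 1 to 12 rows; each row is the pose to reach, as a shift and turn from the pose commanded when the call began; what a row does not reach only later rows make up. A row lasts 1/10 s, in which the tool goes at most 50 mm and 8.59 degrees, less where a joint would pass 70% of its speed; a pose out of reach is approached as far as the arm can. A call with a gripper value outside its range is refused whole. "jaw" is the opening, from 0 (shut) to 1 (fully open), set as the call begins (left out, the last holds). The fingers move at their own pace and stop on an object; "squeeze" is the grip in N (left out, the last holds). Time passes only in rows, so rows that repeat a pose let the fingers close. It gives the time, the measured TCP pose, the force, the opening and the grip force at its end, in the units of the state.
- env.get_state(): the state, without advancing time (a new reading comes with each control period).
- env.camera(name): name is "scene" or "top" or "wrist"; returns the picture (480x640x3 uint8, red, green, blue); there is no depth.
- env.camera_model(name): a dict with "K" (3x3 intrinsics, pixels), "world_from_camera" (4x4, takes a point from camera to world coordinates); the wrist camera has in their place "hand_eye" (4x4, takes a point from camera to tool coordinates, whose origin is the TCP and whose axes are the flange's). Camera axes: x right, y down, z forward; pixel columns grow to the right and rows downward; lengths in m; the calibration is good to about 2 mm. The wrist camera is an equidistant fisheye: a pixel r from the principal point sees the ray r / f radians off the axis. A picture is of the moment at which its call begins: read the wrist's pose just before it. camera_model takes no time and is no camera call.
- env.hand_in(): hands the job in; it is judged then, once.
Trained networks look in the newest picture that a camera, given by its name, has taken for a name from the list of things; names that differ only in an ending like _2 or _b are one class to them, and where a whole thing is asked for, a point or a joint stands for the part that bears it (a point fixed in the world has none). Each returns a list of dicts, best first, with "conf" (0 to 1); they miss things now and then, are a little off and sometimes report something else, mostly with a low value. They report only what shows in the picture. A call takes as long as a camera call.
- env.look_for(camera, thing): "bbox" ([centre column, centre row, width, height] in pixels, round what is visible of it).
The state is a dict: "time_s": time; "q": joint angles; "qvel": joint speeds; "joint_efforts": joint torques, N m; "ee_pos": TCP position; "tool_rot": TCP orientation; "force": force on the tool from outside, world axes, zero at the start; "torque": the same for the moment, N m; "finger_gap": finger opening in m; "grip_force": force on a finger pad.
Only numpy, scipy, OpenCV 4.12 (cv2) and the standard library are available. Lean on these libraries where they do the work, as an engineer would, in place of code of your own. Each camera call takes 0.05 s, during which the arm holds its last target. There are 200 camera calls.

TASK

Load the wooden mould into the filling jig: push it back, at one end and the other in turn as needed, until it lies flat along the rail, slide it along the rail against the end stop, then fold the steel template down over it until the template is fully closed with its lip in front of the mould. The rail has been re-clamped for this batch, so go by feel, and push gently, never harder than about 30 newtons. Leave the other things on the bench where they are.

Things in the scene. Friction and masses are not known exactly. Their poses are not given: they have to be found in the camera images.
- mould: Brown wooden sweet mould with three round hollows in its top, 55 (x) x 210 (y) x 24 (z) mm, 0.18 kg on average; it lies loose and askew on the jig's white board. Origin: centre of its underside; y runs along its length, z up.
- jig_base: White plastic board of the filling jig, fixed to the bench, 208 x 320 x 10 mm; its top carries the mould. Origin: on its underside; the board reaches from x = -100 to +108 mm and y = -160 to +160 mm. +x points to the rail (away from the robot), +y to the left, z up. The mould's origin is at y = 0 here when its right end touches the end stop.
- stop_face (a point): End stop: aluminium strip along jig_base x on the right of the board, 124 mm long (x = -68 to +56 mm), 12 mm thick, 18 mm high above the board. This point is at the foot of its face toward the mould (jig_base y = -105 mm).
- rail_middle (a point): Marks on the board the middle setting of the rail's front face (jig_base x = 48 mm, y = 0). The rail is an aluminium bar along jig_base y (y = -102 to +130 mm), 24 mm high, clamped in two slots: its face really lies anywhere from 12 mm nearer to 12 mm farther along x, always parallel to y; not reported, feel for it. Flush, the mould's origin is 27.5 mm in front of the face.
- hinge_middle (a point): Middle of the template's hinge line if the rail were at its middle setting: 20 mm behind the rail's front face, 37.5 mm above the bench, axis along jig_base y. Hinge and template are mounted on the rail and shift with it, by the same +-12 mm along x.
- template (a joint): Hinge angle, rad: 0 closed, level over the mould; 1.6 to 1.84 standing open. Stiff hinge (0.12 N m): stays where left. Steel plate 4 mm thick, y = -100 to +100 mm, three holes, reaching 80 mm from the hinge; blue tab (72 mm wide, y = 0) to 98 mm. Lip on its front edge, inner face 76.6 mm from the hinge, 14.5 mm deep: drops in front of a flush mould with 1.6 mm to spare, else lands on it.
- scraper: Bench scraper with a blue grip, 104 x 134 x 20 mm, on the near right; a bystander. Origin: centre of its underside.
- timer: White kitchen timer standing on its foot, 36 x 66 x 62 mm, at the far right; a bystander. Origin: centre of its underside.
- tub: White plastic tub with a blue lid, 111 x 70 x 65 mm, on the left; a bystander. Origin: centre of its underside.

How it is judged:
By the outcome, as a careful person would: the job done as asked, in the order asked, and still so for the second after the job is handed in, with the robot touching nothing.
It also fails if it takes over 72 s, if anything falls off the work surface, if the arm or the gripper's body presses on something with over 40 N, if the wrist force passes 120 N, or if a joint passes its speed limit or range.

## Working session

There is one attempt and no reset: what is moved stays moved. The work goes in short steps, Python scripts to look and compute and a tool call to move; the robot and the scene stay as the last step left them, time stands still between calls to the robot, and variables do not carry over. Pictures are saved under pics/ and viewed, at most 10 in all, crops included, and the job is handed in when it is done.

Besides the shell and the picture viewer there is one more tool, called as a command line: name --argument value ..., lists and objects as JSON in quotes. arm_command: Moves the arm, as the interface text tells. Its arguments: {"type":"object","properties":{"commands":{"type":"array"},"jaw":{"type":"number"},"squeeze":{"type":"number"}},"required":["commands"]}

```bash
ls; mkdir -p pics
python3 - <<'E'
from cell import env
import cv2
for n in("top","scene"):
    im=env.camera(n); cv2.imwrite(f"pics/{n}0.png",im[:,:,::-1])
    m=env.camera_model(n); print(n,m["K"],m["world_from_camera"])
    for t in("mould","jig_base","template","scraper","timer","tub"):
        print(t,env.look_for(n,t)[:1])
s=env.get_state();print(s["time_s"],s["ee_pos"],s["tool_rot"],s["force"])
E
```

```text
pics
top [[534.46747544   0.         311.72135679]
 [  0.         534.46747544 243.67240335]
 [  0.           0.           1.        ]] [[-0.01966819 -0.98991998  0.14025549  0.32496182]
 [-0.99977908  0.02051333  0.00458241 -0.01413511]
 [-0.00741333 -0.14013437 -0.99010474  1.32882117]
 [ 0.          0.          0.          1.        ]]
mould [{'bbox': [273.9, 246.6, 87.7, 41.9], 'conf': 0.57}]
jig_base [{'bbox': [281.2, 236.2, 132.0, 92.6], 'conf': 0.71}]
template [{'bbox': [285.1, 205.1, 81.9, 21.0], 'conf': 0.85}]
scraper [{'bbox': [443.6, 291.6, 60.0, 48.8], 'conf': 0.8}]
timer [{'bbox': [446.9, 178.3, 23.9, 31.7], 'conf': 0.61}]
tub [{'bbox': [162.0, 306.4, 51.6, 52.5], 'conf': 0.89}]
scene [[498.83336786   0.         321.65104323]
 [  0.         498.83336786 245.98669725]
 [  0.           0.           1.        ]] [[ 0.91610599 -0.22976452  0.32856974  0.14752624]
 [-0.40080166 -0.50359084  0.76534587 -0.80851784]
 [-0.01038461 -0.83282923 -0.55343259  0.64486984]
 [ 0.          0.          0.          1.        ]]
mould [{'bbox': [313.2, 241.7, 69.6, 52.2], 'conf': 0.68}]
jig_base [{'bbox': [333.6, 256.6, 128.3, 88.9], 'conf': 0.56}]
template [{'bbox': [356.9, 217.3, 42.5, 65.4], 'conf': 0.57}]
scraper [{'bbox': [348.5, 398.9, 96.2, 91.3], 'conf': 0.96}]
timer [{'bbox': [494.5, 334.4, 23.6, 45.6], 'conf': 0.8}]
tub [{'bbox': [221.2, 200.1, 48.2, 39.5], 'conf': 0.72}]
0.7 [0.24948553 0.49019092 0.2313409 ] [2.28493437e-05 2.33243640e-01 9.72418327e-01 4.31794006e-05] [-0.61579412 -0.11950182  0.11852428]
```

Run:
```python
import cv2
a=cv2.imread("pics/top0.png")[170:300,190:350];cv2.imwrite("pics/a.png",cv2.resize(a,None,fx=5,fy=4.6,interpolation=cv2.INTER_CUBIC))
a=cv2.imread("pics/scene0.png");cv2.imwrite("pics/b.png",cv2.resize(a[150:350,220:480],None,fx=3,fy=3,interpolation=cv2.INTER_CUBIC))
```

```text
(no output)
```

View pics/a.png

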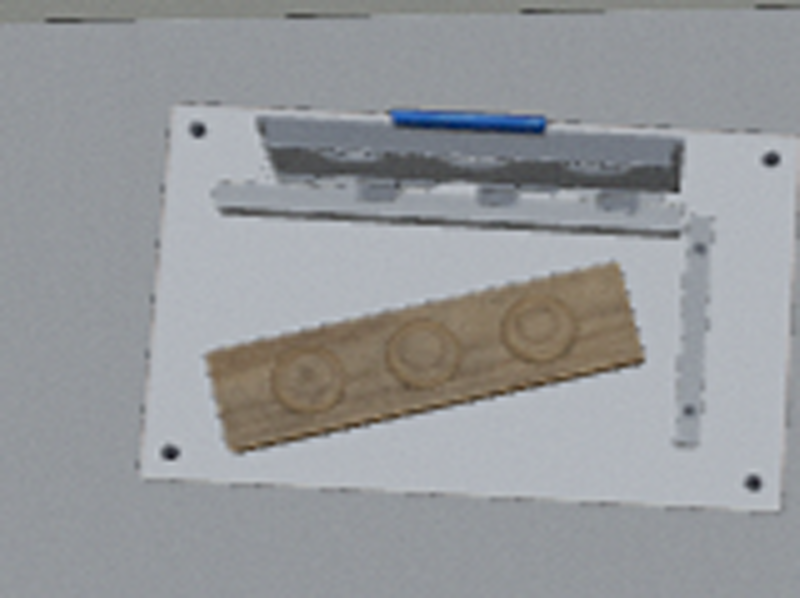

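View pics/b.png

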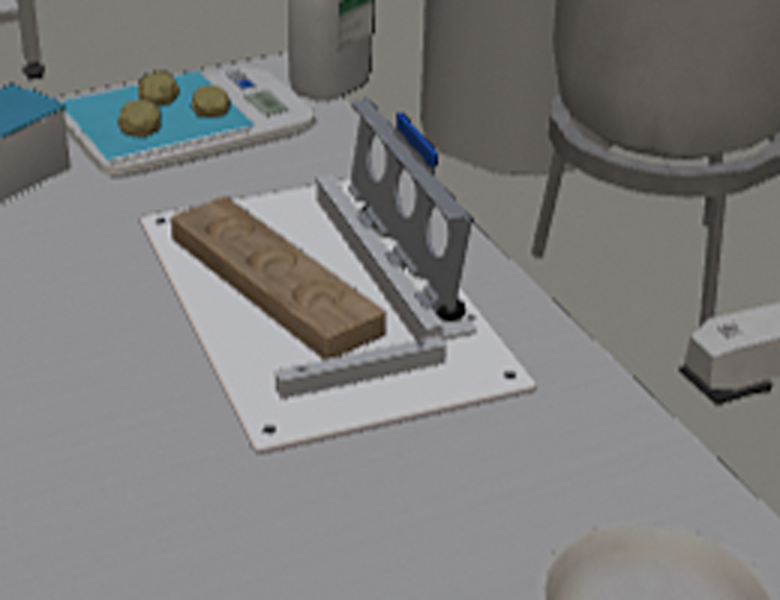

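View pics/top0.png

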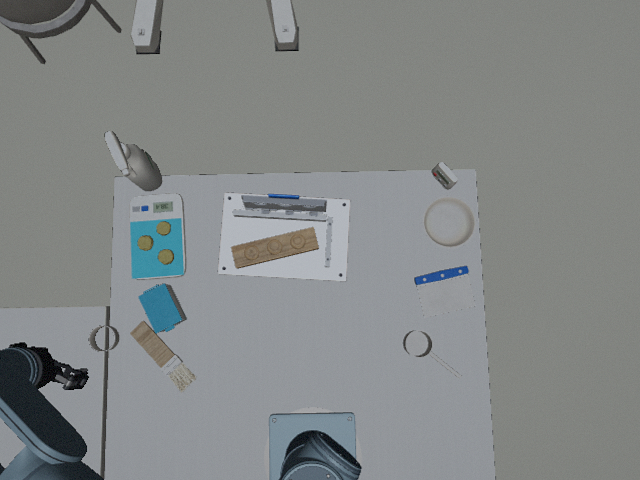

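The jig lies turned slightly in the picture. The rail is at the top with the template standing open behind it and the stop at the right. The mould is askew, with its right end nearer the rail. Next I turn the corners into metres.

```bash
cat > h.py <<'E'
import numpy as np
from cell import env
def w(cam,uv,z):
    m=env.camera_model(cam);K=np.array(m["K"]);T=np.array(m["world_from_camera"])
    d=T[:3,:3]@np.linalg.solve(K,[*uv,1]);o=T[:3,3];return o+d*(z-o[2])/d[2]
def jig():
    return np.load("jig.npy")
E
python3 - <<'E'
from h import *
f=lambda p,z:w("top",(190+p[0]/5,170+p[1]/4.6),z)[:2]
np.set_printoptions(precision=4,suppress=True)
sc=[f(p,.010) for p in((198,130),(771,159),(753,483),(170,452))];print("screws",np.array(sc))
print("corn",[f(p,.010) for p in((175,103),(780,510),(140,478))])
c=[f(p,.010) for p in((175,103),(780,510))];cen=np.mean(sc,0)
y=(sc[0]-sc[1])+(sc[3]-sc[2]);yaw=np.arctan2(-y[0],y[1]);print("yaw deg",np.degrees(yaw))
x=(sc[0]-sc[3])+(sc[1]-sc[2]);print("yaw from x",np.degrees(np.arctan2(x[1],x[0])))
R=np.array([[np.cos(yaw),-np.sin(yaw)],[np.sin(yaw),np.cos(yaw)]])
O=cen-R@[.004,0];print("O(centre at x=4)",O,np.mean(c,0)-R@[.004,0])
np.save("jig.npy",[*O,yaw])
J=lambda p:R.T@(p-O)
for n,ps,z in(("mould",((205,353),(617,262),(645,358),(235,450)),.034),("rail",((222,208),(680,234)),.034),("stop",((688,215),(676,445)),.028),("tab",((391,112),(545,118)),.125),("tpl",((260,118),(683,140)),.115)):
    print(n,"jig mm",np.array([J(f(p,z))*1e3 for p in ps]).round(1).tolist())
E
```

```text
screws [[ 0.6319  0.197 ]
 [ 0.6095 -0.0917]
 [ 0.4321 -0.0778]
 [ 0.4547  0.2106]]
corn [array([0.6473, 0.2087]), array([ 0.4174, -0.0907]), array([0.441 , 0.2254])]
yaw deg -4.456435277557402
yaw from x -4.428702146910368
O(centre at x=4) [0.5281 0.0598] [0.5284 0.0593]
mould jig mm [[-33.2, 127.5], [27.3, -71.0], [-23.6, -87.7], [-84.0, 108.8]]
rail jig mm [[45.6, 125.3], [44.2, -101.1]]
stop jig mm [[56.0, -104.5], [-68.4, -105.4]]
tab jig mm [[81.8, 36.2], [82.7, -35.0]]
tpl jig mm [[77.6, 97.9], [77.3, -99.1]]
```

arm_command --commands '[{"x":0.02,"y":-0.04,"z":0,"az":8},{"x":0.04,"y":-0.08,"z":-0.01,"az":16},{"x":0.06,"y":-0.12,"z":-0.02,"az":22.5},{"x":0.08,"y":-0.16,"z":-0.03,"az":22.5},{"x":0.1,"y":-0.2,"z":-0.04,"az":22.5},{"x":0.12,"y":-0.24,"z":-0.06,"az":22.5},{"x":0.14,"y":-0.28,"z":-0.08,"az":22.5},{"x":0.16,"y":-0.31,"z":-0.1,"az":22.5},{"x":0.178,"y":-0.337,"z":-0.11,"az":22.5},{"x":0.178,"y":-0.337,"z":-0.14,"az":22.5},{"x":0.178,"y":-0.337,"z":-0.17,"az":22.5},{"x":0.178,"y":-0.337,"z":-0.17,"az":22.5}]' --jaw 0 --squeeze 20

```text
schema error: expected keys x, y, z, ax, ay, az
```

arm_command --commands '[{"x":0.02,"y":-0.04,"z":0,"ax":0,"ay":0,"az":8},{"x":0.04,"y":-0.08,"z":-0.01,"ax":0,"ay":0,"az":16},{"x":0.06,"y":-0.12,"z":-0.02,"ax":0,"ay":0,"az":22.5},{"x":0.08,"y":-0.16,"z":-0.03,"ax":0,"ay":0,"az":22.5},{"x":0.1,"y":-0.2,"z":-0.04,"ax":0,"ay":0,"az":22.5},{"x":0.12,"y":-0.24,"z":-0.06,"ax":0,"ay":0,"az":22.5},{"x":0.14,"y":-0.28,"z":-0.08,"ax":0,"ay":0,"az":22.5},{"x":0.16,"y":-0.31,"z":-0.1,"ax":0,"ay":0,"az":22.5},{"x":0.178,"y":-0.337,"z":-0.11,"ax":0,"ay":0,"az":22.5},{"x":0.178,"y":-0.337,"z":-0.14,"ax":0,"ay":0,"az":22.5},{"x":0.178,"y":-0.337,"z":-0.17,"ax":0,"ay":0,"az":22.5},{"x":0.178,"y":-0.337,"z":-0.17,"ax":0,"ay":0,"az":22.5}]' --jaw 0 --squeeze 20

```text
time_s: 1.9
ee_pos: [0.4247, 0.1524, 0.0584]
tool_rot: [-0.004, 0.04, 0.999, -0.0]
force: [-0.4, 1.0, -0.2]
finger_gap: -0.0002
grip_force: 0.0
```

arm_command --commands '[{"x":0,"y":0,"z":-0.02,"ax":0,"ay":0,"az":0},{"x":0,"y":0,"z":-0.04,"ax":0,"ay":0,"az":0},{"x":0,"y":0,"z":-0.04,"ax":0,"ay":0,"az":0},{"x":0.006,"y":-0.0005,"z":-0.04,"ax":0,"ay":0,"az":0},{"x":0.01,"y":-0.0008,"z":-0.04,"ax":0,"ay":0,"az":0},{"x":0.014,"y":-0.0011,"z":-0.04,"ax":0,"ay":0,"az":0},{"x":0.018,"y":-0.0014,"z":-0.04,"ax":0,"ay":0,"az":0},{"x":0.022,"y":-0.0017,"z":-0.04,"ax":0,"ay":0,"az":0},{"x":0.026,"y":-0.002,"z":-0.04,"ax":0,"ay":0,"az":0},{"x":0.03,"y":-0.0023,"z":-0.04,"ax":0,"ay":0,"az":0}]'

```text
time_s: 2.9
ee_pos: [0.4575, 0.1509, 0.0213]
tool_rot: [-0.0, 0.039, 0.999, -0.0]
force: [-1.6, -0.3, 0.9]
finger_gap: -0.0
grip_force: 0.4
```

```bash
cat >> h.py <<'E'
def mould():
    "mould front/back long edges by colour in top view -> jig-frame centre and yaw"
    import cv2
    im=env.camera("top");hsv=cv2.cvtColor(im,cv2.COLOR_RGB2HSV)
    m=((hsv[...,0]>8)&(hsv[...,0]<25)&(hsv[...,1]>60)).astype(np.uint8)
    m[:185]=0;m[285:]=0;m[:,:215]=0;m[:,355:]=0
    m=cv2.morphologyEx(m,cv2.MORPH_CLOSE,np.ones((5,5)))
    c=max(cv2.findContours(m,0,2)[0],key=cv2.contourArea)
    b=cv2.boxPoints(cv2.minAreaRect(c));x,y,t=jig()
    R=np.array([[np.cos(t),-np.sin(t)],[np.sin(t),np.cos(t)]])
    P=np.array([R.T@(w("top",p,.034)[:2]-[x,y]) for p in b])*1e3
    cv2.imwrite("pics/m.png",cv2.resize(im[180:290,200:360,::-1],None,fx=5,fy=5,interpolation=2))
    d=P[1]-P[0];d2=P[2]-P[1];d=d if np.hypot(*d)>np.hypot(*d2) else d2
    d=d*np.sign(d[1]);print("mould c",P.mean(0).round(1),"yaw",np.degrees(np.arctan2(-d[0],d[1])).round(1),"corners",P.round(0).tolist())
def st():
    s=env.get_state();x,y,t=jig();e=s["ee_pos"]-[x,y,0];f=s["force"];c,n=np.cos(t),np.sin(t)
    print("t",round(s["time_s"],2),"tcp jig mm",(1e3*np.array([c*e[0]+n*e[1],-n*e[0]+c*e[1],e[2]])).round(1),"F jig",np.round([c*f[0]+n*f[1],-n*f[0]+c*f[1],f[2]],1))
E
python3 -c "
from h import *
st();mould()"
```

```text
t 2.9 tcp jig mm [-77.4  85.3  21.3] F jig [-1.5 -0.4  0.9]
mould c [-16.6 -10. ] yaw 12.9 corners [[-6.0, 67.0], [26.0, -75.0], [-27.0, -87.0], [-59.0, 54.0]]
```

arm_command --commands '[{"x":0.003,"y":-0.0002,"z":-0.002,"ax":0,"ay":0,"az":0},{"x":0.006,"y":-0.0005,"z":-0.002,"ax":0,"ay":0,"az":0},{"x":0.009,"y":-0.0007,"z":-0.002,"ax":0,"ay":0,"az":0},{"x":0.012,"y":-0.0009,"z":-0.002,"ax":0,"ay":0,"az":0},{"x":0.015,"y":-0.0012,"z":-0.002,"ax":0,"ay":0,"az":0},{"x":0.018,"y":-0.0014,"z":-0.002,"ax":0,"ay":0,"az":0},{"x":0.02,"y":-0.0016,"z":-0.002,"ax":0,"ay":0,"az":0},{"x":0.02,"y":-0.0016,"z":-0.002,"ax":0,"ay":0,"az":0}]'

```text
time_s: 3.75
ee_pos: [0.478, 0.1492, 0.0194]
tool_rot: [0.0, 0.039, 0.999, 0.0]
force: [-0.2, 0.3, 0.1]
finger_gap: -0.0002
grip_force: 0.0
```

```bash
python3 -c "
from h import *
st();mould()"
```

```text
t 3.75 tcp jig mm [-56.9  85.2  19.4] F jig [-0.3  0.3  0.1]
mould c [-10.3 -14.4] yaw 5.4 corners [[10.0, 60.0], [23.0, -84.0], [-30.0, -89.0], [-44.0, 54.0]]
```

arm_command --commands '[{"x":0.003,"y":-0.0002,"z":0,"ax":0,"ay":0,"az":0},{"x":0.006,"y":-0.0005,"z":0,"ax":0,"ay":0,"az":0},{"x":0.009,"y":-0.0007,"z":0,"ax":0,"ay":0,"az":0},{"x":0.012,"y":-0.0009,"z":0,"ax":0,"ay":0,"az":0},{"x":0.012,"y":-0.0009,"z":0,"ax":0,"ay":0,"az":0},{"x":0.005,"y":-0.0009,"z":0,"ax":0,"ay":0,"az":0},{"x":-0.003,"y":-0.02,"z":0,"ax":0,"ay":0,"az":0},{"x":-0.006,"y":-0.05,"z":0,"ax":0,"ay":0,"az":0},{"x":-0.007,"y":-0.07,"z":0,"ax":0,"ay":0,"az":0},{"x":-0.007,"y":-0.07,"z":0,"ax":0,"ay":0,"az":0}]'

```text
time_s: 4.8
ee_pos: [0.4699, 0.0776, 0.0194]
tool_rot: [-0.0, 0.04, 0.999, -0.0]
force: [-0.4, 0.6, -1.0]
finger_gap: -0.0002
grip_force: 0.0
```

```bash
python3 -c "
from h import *
st();mould()"
```

```text
t 4.8 tcp jig mm [-59.4  13.2  19.4] F jig [-0.4  0.6 -1. ]
mould c [ -6.3 -62.3] yaw -0.2 corners [[-33.0, -35.0], [21.0, -35.0], [21.0, -90.0], [-33.0, -89.0]]
```

arm_command --commands '[{"x":0.008,"y":-0.0006,"z":0,"ax":0,"ay":0,"az":0},{"x":0.012,"y":-0.0009,"z":0,"ax":0,"ay":0,"az":0},{"x":0.015,"y":-0.0012,"z":0,"ax":0,"ay":0,"az":0},{"x":0.018,"y":-0.0014,"z":0,"ax":0,"ay":0,"az":0},{"x":0.021,"y":-0.0016,"z":0,"ax":0,"ay":0,"az":0},{"x":0.024,"y":-0.0019,"z":0,"ax":0,"ay":0,"az":0},{"x":0.026,"y":-0.002,"z":0,"ax":0,"ay":0,"az":0},{"x":0.028,"y":-0.0022,"z":0,"ax":0,"ay":0,"az":0},{"x":0.03,"y":-0.0023,"z":0,"ax":0,"ay":0,"az":0},{"x":0.032,"y":-0.0025,"z":0,"ax":0,"ay":0,"az":0}]'

```text
time_s: 5.85
ee_pos: [0.5026, 0.0767, 0.0193]
tool_rot: [-0.0, 0.039, 0.999, 0.0]
force: [0.0, 0.9, -0.4]
finger_gap: -0.0001
grip_force: 0.4
```

```bash
python3 -c "
from h import *
st();mould()"
```

```text
t 5.85 tcp jig mm [-26.7  14.9  19.3] F jig [-0.1  0.9 -0.4]
mould c [  9.3 -61.5] yaw -0.2 corners [[-18.0, -33.0], [36.0, -33.0], [36.0, -90.0], [-18.0, -90.0]]
```

arm_command --commands '[{"x":0.001,"y":-0.0001,"z":0,"ax":0,"ay":0,"az":0},{"x":0.002,"y":-0.0002,"z":0,"ax":0,"ay":0,"az":0},{"x":0.003,"y":-0.0002,"z":0,"ax":0,"ay":0,"az":0},{"x":0.004,"y":-0.0003,"z":0,"ax":0,"ay":0,"az":0},{"x":0.005,"y":-0.0004,"z":0,"ax":0,"ay":0,"az":0},{"x":0.006,"y":-0.0005,"z":0,"ax":0,"ay":0,"az":0}]'

```text
time_s: 6.5
ee_pos: [0.5085, 0.0763, 0.0193]
tool_rot: [-0.0, 0.039, 0.999, 0.0]
force: [-1.9, 1.3, 1.2]
finger_gap: 0.0001
grip_force: 0.9
```

arm_command --commands '[{"x":0.001,"y":-0.0001,"z":0,"ax":0,"ay":0,"az":0},{"x":0.002,"y":-0.0002,"z":0,"ax":0,"ay":0,"az":0}]'

```text
time_s: 6.7
ee_pos: [0.5105, 0.0761, 0.0193]
tool_rot: [-0.0, 0.039, 0.999, -0.0]
force: [-2.5, -0.0, 0.9]
finger_gap: -0.0002
grip_force: 1.9
```

arm_command --commands '[{"x":0.0005,"y":0,"z":0,"ax":0,"ay":0,"az":0},{"x":0.001,"y":-0.0001,"z":0,"ax":0,"ay":0,"az":0}]'

```text
time_s: 6.9
ee_pos: [0.5105, 0.0761, 0.0191]
tool_rot: [-0.001, 0.039, 0.999, 0.0]
force: [-6.1, 0.6, 4.5]
finger_gap: 0.0001
grip_force: 2.9
```

arm_command --commands '[{"x":0.0005,"y":0,"z":0,"ax":0,"ay":0,"az":0},{"x":0.001,"y":-0.0001,"z":0,"ax":0,"ay":0,"az":0}]'

```text
time_s: 7.1
ee_pos: [0.5105, 0.0761, 0.019]
tool_rot: [-0.002, 0.039, 0.999, 0.0]
force: [-7.3, 1.3, 6.0]
finger_gap: 0.0004
grip_force: 4.0
```

```bash
python3 -c "
from h import *
st();mould()"
```

```text
t 7.1 tcp jig mm [-18.8  14.8  19. ] F jig [-7.4  0.7  6. ]
mould c [ 17.7 -61.9] yaw -0.9 corners [[-9.0, -34.0], [45.0, -34.0], [44.0, -90.0], [-10.0, -89.0]]
```

arm_command --commands '[{"x":-0.012,"y":0.001,"z":0,"ax":0,"ay":0,"az":0},{"x":-0.02,"y":0.001,"z":0.02,"ax":0,"ay":0,"az":0},{"x":-0.02,"y":0.02,"z":0.05,"ax":-0.6,"ay":-7.5,"az":0},{"x":-0.01,"y":0.06,"z":0.05,"ax":-1.2,"ay":-15,"az":0},{"x":0.01,"y":0.095,"z":0.05,"ax":-1.2,"ay":-15,"az":0},{"x":0.041,"y":0.13,"z":0.05,"ax":-1.2,"ay":-15,"az":0},{"x":0.041,"y":0.13,"z":0.05,"ax":-1.2,"ay":-15,"az":0},{"x":0.041,"y":0.13,"z":0.025,"ax":-1.2,"ay":-15,"az":0},{"x":0.041,"y":0.13,"z":0.003,"ax":-1.2,"ay":-15,"az":0},{"x":0.041,"y":0.13,"z":0.003,"ax":-1.2,"ay":-15,"az":0}]'

```text
time_s: 8.15
ee_pos: [0.5509, 0.2052, 0.0195]
tool_rot: [0.128, 0.039, 0.991, -0.006]
force: [-0.2, 0.8, 0.0]
finger_gap: -0.0001
grip_force: 0.0
```

```bash
python3 -c "
from h import *
st();mould()"
```

```text
t 8.15 tcp jig mm [ 11.5 146.7  19.5] F jig [-0.3  0.8  0. ]
mould c [17.6 13. ] yaw -0.1 corners [[-10.0, 115.0], [45.0, 116.0], [45.0, -90.0], [-10.0, -90.0]]
```

View pics/m.png

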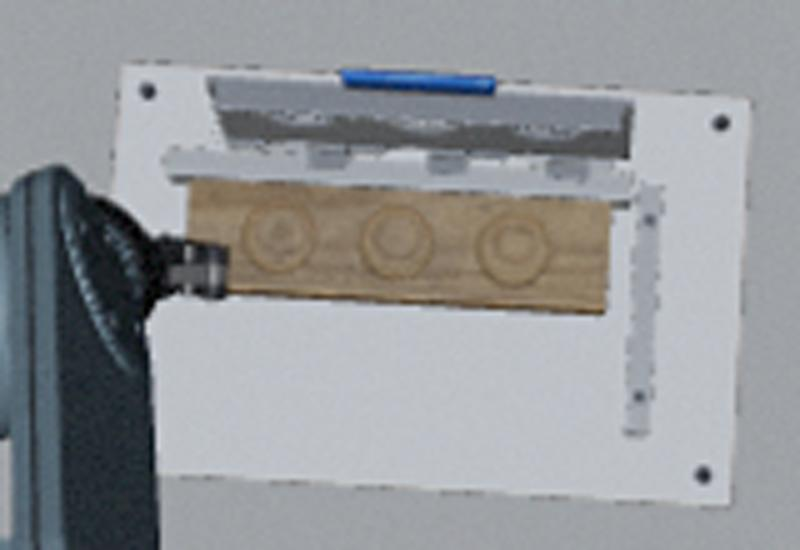

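arm_command --commands '[{"x":0.003,"y":-0.004,"z":0,"ax":0,"ay":0,"az":0},{"x":0.0025,"y":-0.007,"z":0,"ax":0,"ay":0,"az":0},{"x":0.0022,"y":-0.01,"z":0,"ax":0,"ay":0,"az":0},{"x":0.0021,"y":-0.012,"z":0,"ax":0,"ay":0,"az":0},{"x":0.0019,"y":-0.014,"z":0,"ax":0,"ay":0,"az":0},{"x":0.0018,"y":-0.016,"z":0,"ax":0,"ay":0,"az":0},{"x":0.0016,"y":-0.018,"z":0,"ax":0,"ay":0,"az":0},{"x":0.0014,"y":-0.02,"z":0,"ax":0,"ay":0,"az":0},{"x":0.0013,"y":-0.0215,"z":0,"ax":0,"ay":0,"az":0},{"x":0.0012,"y":-0.0225,"z":0,"ax":0,"ay":0,"az":0}]'

```text
time_s: 9.2
ee_pos: [0.5549, 0.1834, 0.0225]
tool_rot: [0.131, 0.039, 0.991, -0.005]
force: [0.4, 1.8, 1.0]
finger_gap: -0.0001
grip_force: 1.0
```

```bash
python3 -c "
from h import *
st();mould()"
```

```text
t 9.2 tcp jig mm [ 17.1 125.3  22.5] F jig [0.3 1.8 1. ]
mould c [17.5 11.7] yaw -0.0 corners [[-10.0, 119.0], [45.0, 120.0], [45.0, -96.0], [-10.0, -96.0]]
```

arm_command --commands '[{"x":-0.0001,"y":-0.0015,"z":-0.001,"ax":0,"ay":0,"az":0},{"x":-0.0002,"y":-0.003,"z":-0.002,"ax":0,"ay":0,"az":0},{"x":-0.0003,"y":-0.0045,"z":-0.002,"ax":0,"ay":0,"az":0},{"x":-0.0005,"y":-0.006,"z":-0.002,"ax":0,"ay":0,"az":0},{"x":-0.0005,"y":-0.007,"z":-0.002,"ax":0,"ay":0,"az":0}]'

```text
time_s: 9.75
ee_pos: [0.5544, 0.1772, 0.0204]
tool_rot: [0.131, 0.039, 0.991, -0.005]
force: [-0.2, 11.0, -1.0]
finger_gap: -0.0003
grip_force: 5.7
```

arm_command --commands '[{"x":-0.0001,"y":-0.0007,"z":0,"ax":0,"ay":0,"az":0},{"x":-0.0001,"y":-0.0014,"z":0,"ax":0,"ay":0,"az":0}]'

```text
time_s: 9.95
ee_pos: [0.5544, 0.177, 0.0205]
tool_rot: [0.132, 0.039, 0.991, -0.004]
force: [0.0, 16.9, -1.6]
finger_gap: 0.0001
grip_force: 8.3
```

arm_command --commands '[{"x":0,"y":-0.0007,"z":0,"ax":0,"ay":0,"az":0}]'

```text
time_s: 10.05
ee_pos: [0.5544, 0.1769, 0.0206]
tool_rot: [0.132, 0.039, 0.991, -0.003]
force: [-0.4, 20.1, -0.7]
finger_gap: 0.0001
grip_force: 9.9
```

arm_command --commands '[{"x":0,"y":0.01,"z":0,"ax":0,"ay":0,"az":0},{"x":0.001,"y":0.025,"z":0,"ax":0,"ay":0,"az":0},{"x":0.001,"y":0.03,"z":0.04,"ax":0,"ay":0,"az":0},{"x":-0.02,"y":0.03,"z":0.06,"ax":0.6,"ay":7.5,"az":0},{"x":-0.06,"y":0.02,"z":0.06,"ax":1.2,"ay":15,"az":0},{"x":-0.1,"y":0,"z":0.06,"ax":1.2,"ay":15,"az":0},{"x":-0.1,"y":0,"z":0.06,"ax":1.2,"ay":15,"az":0}]'

```text
time_s: 10.75
ee_pos: [0.4465, 0.1721, 0.0783]
tool_rot: [-0.005, 0.039, 0.999, -0.001]
force: [-0.4, -0.1, 0.4]
finger_gap: 0.0001
grip_force: 0.0
```

```bash
python3 -c "
from h import *
st();mould()"
```

```text
t 10.75 tcp jig mm [-90.  105.6  78.3] F jig [-0.4 -0.1  0.4]
mould c [17.4  0.2] yaw -0.1 corners [[-10.0, 103.0], [45.0, 104.0], [45.0, -103.0], [-10.0, -103.0]]
```

View pics/m.png

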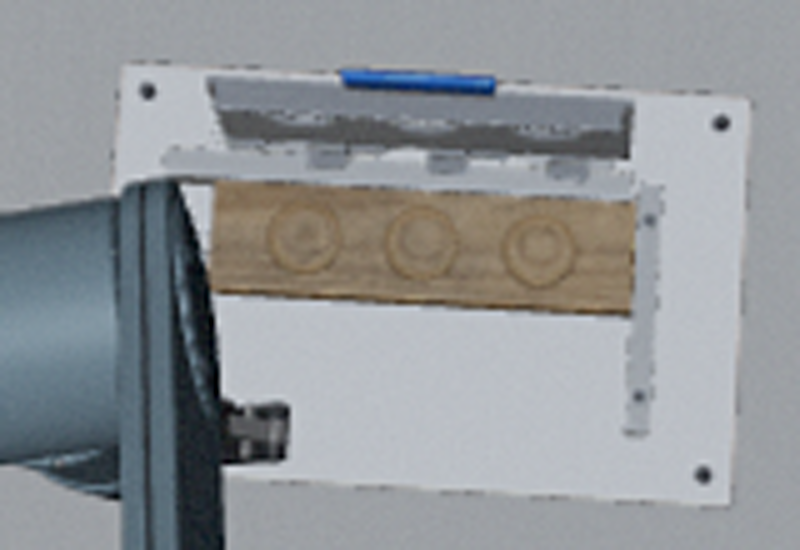

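arm_command --commands '[{"x":0.035,"y":-0.02,"z":-0.02,"ax":0,"ay":0,"az":0},{"x":0.0525,"y":-0.035,"z":-0.04,"ax":0,"ay":0,"az":0},{"x":0.0525,"y":-0.035,"z":-0.058,"ax":0,"ay":0,"az":0},{"x":0.0525,"y":-0.035,"z":-0.058,"ax":0,"ay":0,"az":0},{"x":0.058,"y":-0.0354,"z":-0.058,"ax":0,"ay":0,"az":0},{"x":0.063,"y":-0.0358,"z":-0.058,"ax":0,"ay":0,"az":0},{"x":0.066,"y":-0.036,"z":-0.058,"ax":0,"ay":0,"az":0},{"x":0.067,"y":-0.0361,"z":-0.058,"ax":0,"ay":0,"az":0},{"x":0.068,"y":-0.0362,"z":-0.058,"ax":0,"ay":0,"az":0},{"x":0.069,"y":-0.0363,"z":-0.058,"ax":0,"ay":0,"az":0}]'

```text
time_s: 11.8
ee_pos: [0.5155, 0.1389, 0.0226]
tool_rot: [-0.007, 0.038, 0.999, -0.0]
force: [-22.1, 1.3, 17.5]
finger_gap: 0.0
grip_force: 11.3
```

```bash
python3 -c "
from h import *
st()"
```

```text
t 11.8 tcp jig mm [-18.7  77.9  22.6] F jig [-22.1  -0.4  17.5]
```

arm_command --commands '[{"x":-0.015,"y":0.001,"z":0,"ax":0,"ay":0,"az":0},{"x":-0.018,"y":-0.035,"z":0,"ax":0,"ay":0,"az":0},{"x":-0.021,"y":-0.075,"z":0,"ax":0,"ay":0,"az":0},{"x":-0.025,"y":-0.115,"z":0,"ax":0,"ay":0,"az":0},{"x":-0.0275,"y":-0.148,"z":0,"ax":0,"ay":0,"az":0},{"x":-0.0275,"y":-0.148,"z":0,"ax":0,"ay":0,"az":0},{"x":-0.02,"y":-0.1487,"z":0,"ax":0,"ay":0,"az":0},{"x":-0.017,"y":-0.149,"z":0,"ax":0,"ay":0,"az":0},{"x":-0.0155,"y":-0.149,"z":0,"ax":0,"ay":0,"az":0},{"x":-0.0145,"y":-0.149,"z":0,"ax":0,"ay":0,"az":0}]'

```text
time_s: 12.8
ee_pos: [0.5039, -0.0094, 0.0218]
tool_rot: [-0.005, 0.037, 0.999, 0.0]
force: [-15.0, -3.5, 8.3]
finger_gap: 0.0
grip_force: 7.7
```

```bash
python3 -c "
from h import *
st()"
```

```text
t 12.8 tcp jig mm [-18.7 -70.9  21.8] F jig [-14.7  -4.7   8.3]
```

arm_command --commands '[{"x":-0.015,"y":0.001,"z":0,"ax":0,"ay":0,"az":0},{"x":-0.03,"y":0.002,"z":0.03,"ax":0,"ay":0,"az":0},{"x":-0.03,"y":0.015,"z":0.075,"ax":0,"ay":0,"az":0},{"x":-0.03,"y":0.03,"z":0.12,"ax":0,"ay":0,"az":0},{"x":-0.02,"y":0.045,"z":0.16,"ax":0,"ay":0,"az":0},{"x":0.01,"y":0.06,"z":0.17,"ax":0,"ay":0,"az":0},{"x":0.05,"y":0.061,"z":0.17,"ax":0,"ay":0,"az":0},{"x":0.09,"y":0.061,"z":0.17,"ax":0,"ay":0,"az":0},{"x":0.129,"y":0.061,"z":0.17,"ax":0,"ay":0,"az":0},{"x":0.129,"y":0.061,"z":0.17,"ax":0,"ay":0,"az":0},{"x":0.129,"y":0.061,"z":0.17,"ax":0,"ay":0,"az":0}]'

```text
time_s: 13.9
ee_pos: [0.6378, 0.0518, 0.1917]
tool_rot: [-0.001, 0.038, 0.999, 0.0]
force: [0.3, 0.4, 1.5]
finger_gap: 0.0002
grip_force: 0.0
```

```bash
python3 -c "
from h import *
import cv2
st();im=env.camera('scene');cv2.imwrite('pics/s1.png',cv2.resize(im[100:350,220:480,::-1],None,fx=2.4,fy=2.4,interpolation=2))"
```

```text
t 13.9 tcp jig mm [110.    0.5 191.7] F jig [0.3 0.4 1.5]
```

View pics/s1.png

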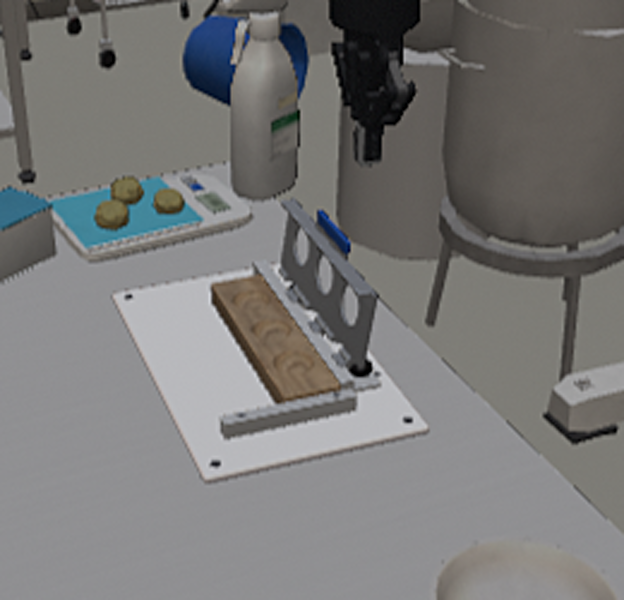

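arm_command --commands '[{"x":0,"y":0,"z":-0.035,"ax":0,"ay":0,"az":0},{"x":0,"y":0,"z":-0.067,"ax":0,"ay":0,"az":0},{"x":0,"y":0,"z":-0.067,"ax":0,"ay":0,"az":0},{"x":-0.008,"y":0.0006,"z":-0.067,"ax":0,"ay":0,"az":0},{"x":-0.012,"y":0.0009,"z":-0.067,"ax":0,"ay":0,"az":0},{"x":-0.016,"y":0.0012,"z":-0.067,"ax":0,"ay":0,"az":0},{"x":-0.02,"y":0.0016,"z":-0.067,"ax":0,"ay":0,"az":0},{"x":-0.024,"y":0.0019,"z":-0.067,"ax":0,"ay":0,"az":0},{"x":-0.029,"y":0.0023,"z":-0.066,"ax":0,"ay":0,"az":0},{"x":-0.034,"y":0.0026,"z":-0.066,"ax":0,"ay":0,"az":0}]'

```text
time_s: 14.95
ee_pos: [0.6034, 0.0526, 0.1267]
tool_rot: [0.0, 0.039, 0.999, -0.0]
force: [2.4, 0.3, 0.4]
finger_gap: 0.0002
grip_force: 0.7
```

```bash
python3 -c "
from h import *
st()"
```

```text
t 14.95 tcp jig mm [ 75.6  -1.4 126.7] F jig [2.3 0.5 0.4]
```

arm_command --commands '[{"x":-0.007,"y":0.0006,"z":-0.001,"ax":0,"ay":0,"az":0},{"x":-0.015,"y":0.0012,"z":-0.002,"ax":0,"ay":0,"az":0},{"x":-0.0225,"y":0.0017,"z":-0.0035,"ax":0,"ay":0,"az":0},{"x":-0.03,"y":0.0023,"z":-0.006,"ax":0,"ay":0,"az":0},{"x":-0.037,"y":0.0029,"z":-0.0085,"ax":0,"ay":0,"az":0},{"x":-0.044,"y":0.0034,"z":-0.012,"ax":0,"ay":0,"az":0},{"x":-0.0505,"y":0.0039,"z":-0.016,"ax":0,"ay":0,"az":0},{"x":-0.0565,"y":0.0044,"z":-0.0205,"ax":0,"ay":0,"az":0},{"x":-0.0625,"y":0.0048,"z":-0.0255,"ax":0,"ay":0,"az":0},{"x":-0.0675,"y":0.0053,"z":-0.031,"ax":0,"ay":0,"az":0},{"x":-0.0725,"y":0.0056,"z":-0.037,"ax":0,"ay":0,"az":0},{"x":-0.0765,"y":0.006,"z":-0.0435,"ax":0,"ay":0,"az":0}]'

```text
time_s: 16.15
ee_pos: [0.5265, 0.0586, 0.0823]
tool_rot: [-0.0, 0.039, 0.999, -0.0]
force: [0.1, -0.6, 0.7]
finger_gap: -0.0003
grip_force: 0.3
```

```bash
python3 -c "
from h import *
import cv2
st();im=env.camera('scene');cv2.imwrite('pics/s2.png',cv2.resize(im[100:350,220:480,::-1],None,fx=2.4,fy=2.4,interpolation=2))"
```

```text
t 16.15 tcp jig mm [-1.5 -1.3 82.3] F jig [ 0.2 -0.6  0.7]
```

View pics/s2.png

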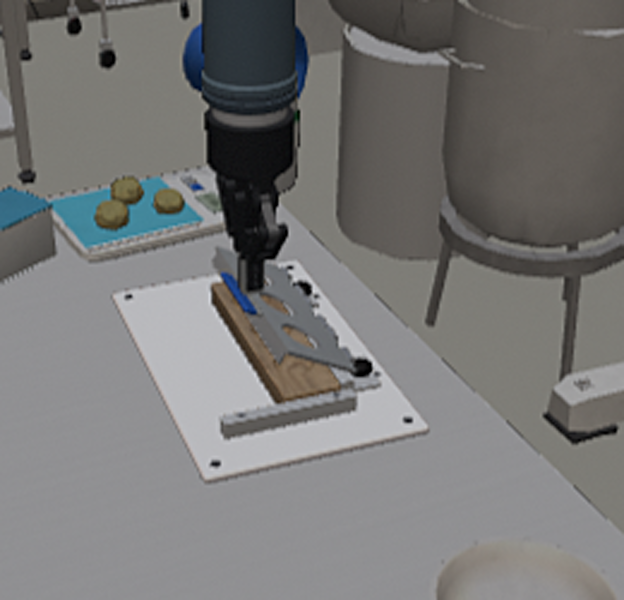

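arm_command --commands '[{"x":-0.0035,"y":0.0003,"z":-0.006,"ax":0,"ay":0,"az":0},{"x":-0.0065,"y":0.0005,"z":-0.013,"ax":0,"ay":0,"az":0},{"x":-0.009,"y":0.0007,"z":-0.02,"ax":0,"ay":0,"az":0},{"x":-0.01,"y":0.0008,"z":-0.024,"ax":0,"ay":0,"az":0},{"x":-0.011,"y":0.0009,"z":-0.0275,"ax":0,"ay":0,"az":0},{"x":-0.0115,"y":0.0009,"z":-0.03,"ax":0,"ay":0,"az":0},{"x":-0.0115,"y":0.0009,"z":-0.032,"ax":0,"ay":0,"az":0}]'

```text
time_s: 16.9
ee_pos: [0.5155, 0.0595, 0.0506]
tool_rot: [-0.0, 0.039, 0.999, 0.0]
force: [-0.3, -0.7, 0.1]
finger_gap: 0.0001
grip_force: 0.2
```

arm_command --commands '[{"x":0,"y":0,"z":-0.0015,"ax":0,"ay":0,"az":0},{"x":0,"y":0,"z":-0.003,"ax":0,"ay":0,"az":0},{"x":0,"y":0,"z":-0.0045,"ax":0,"ay":0,"az":0}]'

```text
time_s: 17.2
ee_pos: [0.5157, 0.0595, 0.0463]
tool_rot: [0.0, 0.039, 0.999, -0.0]
force: [0.6, 0.3, 0.6]
finger_gap: -0.0005
grip_force: 0.2
```

arm_command --commands '[{"x":0,"y":0,"z":-0.0015,"ax":0,"ay":0,"az":0},{"x":0,"y":0,"z":-0.003,"ax":0,"ay":0,"az":0},{"x":0,"y":0,"z":-0.0045,"ax":0,"ay":0,"az":0}]'

```text
time_s: 17.5
ee_pos: [0.5156, 0.0595, 0.0417]
tool_rot: [-0.0, 0.039, 0.999, -0.0]
force: [-1.1, 0.5, -0.1]
finger_gap: -0.0
grip_force: 0.2
```

arm_command --commands '[{"x":0,"y":0,"z":-0.001,"ax":0,"ay":0,"az":0},{"x":0,"y":0,"z":-0.002,"ax":0,"ay":0,"az":0}]'

```text
time_s: 17.7
ee_pos: [0.5156, 0.0595, 0.0402]
tool_rot: [0.0, 0.039, 0.999, -0.0]
force: [-3.9, -0.2, 12.8]
finger_gap: -0.0001
grip_force: 6.2
```

arm_command --commands '[{"x":0,"y":0,"z":-0.0007,"ax":0,"ay":0,"az":0},{"x":0,"y":0,"z":-0.0007,"ax":0,"ay":0,"az":0}]'

```text
time_s: 17.9
ee_pos: [0.5156, 0.0595, 0.0402]
tool_rot: [0.0, 0.039, 0.999, -0.0]
force: [-3.1, -1.0, 11.4]
finger_gap: 0.0
grip_force: 5.6
```

arm_command --commands '[{"x":0,"y":0,"z":0.02,"ax":0,"ay":0,"az":0},{"x":0,"y":0,"z":0.06,"ax":0,"ay":0,"az":0},{"x":-0.03,"y":0.03,"z":0.1,"ax":0,"ay":0,"az":0},{"x":-0.07,"y":0.06,"z":0.12,"ax":0,"ay":0,"az":0},{"x":-0.11,"y":0.09,"z":0.12,"ax":0,"ay":0,"az":0},{"x":-0.14,"y":0.12,"z":0.12,"ax":0,"ay":0,"az":0},{"x":-0.17,"y":0.15,"z":0.12,"ax":0,"ay":0,"az":0},{"x":-0.17,"y":0.15,"z":0.12,"ax":0,"ay":0,"az":0}]'

```text
time_s: 18.7
ee_pos: [0.341, 0.2121, 0.159]
tool_rot: [-0.001, 0.036, 0.999, 0.0]
force: [0.7, 0.0, 0.0]
finger_gap: 0.0
grip_force: 0.0
```

```bash
python3 -c "
from h import *
import cv2
st();a=env.camera('scene')[200:320,270:430,::-1];b=env.camera('top')[180:290,200:360,::-1]
cv2.imwrite('pics/f.png',np.vstack([cv2.resize(a,(480,360),interpolation=2),cv2.resize(b,(480,240*11//11),interpolation=2)]))
cv2.imwrite('pics/f1.png',cv2.resize(a,None,fx=5,fy=5,interpolation=2));cv2.imwrite('pics/f2.png',cv2.resize(b,None,fx=5,fy=5,interpolation=2))"
```

```text
t 18.7 tcp jig mm [-198.3  137.3  159. ] F jig [0.7 0.1 0. ]
```

View pics/f1.png

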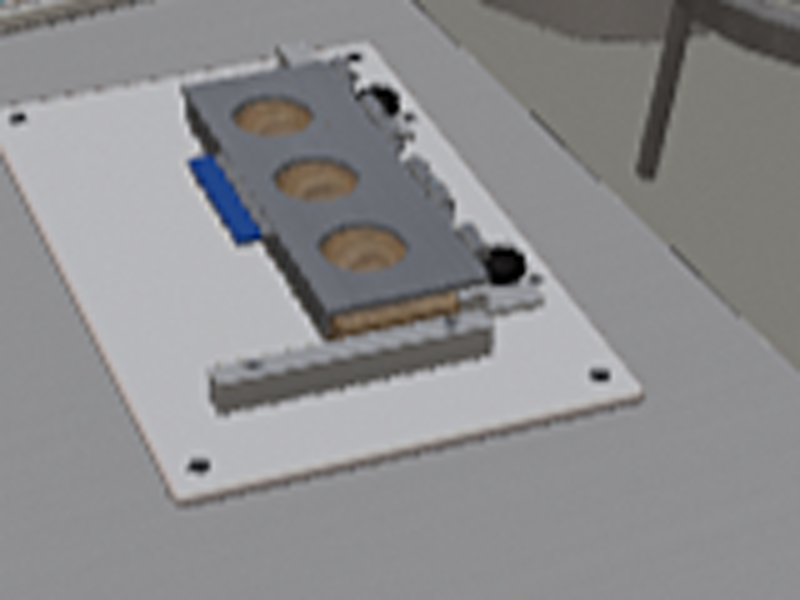

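View pics/f2.png

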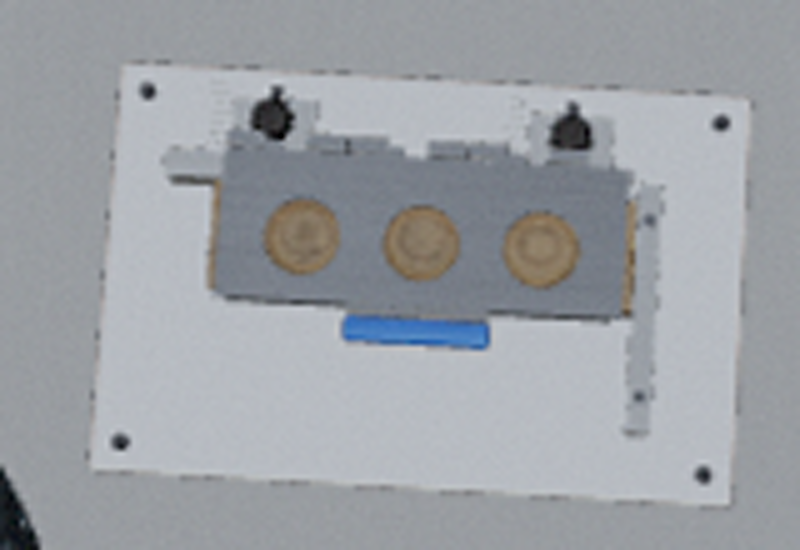

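The template lies level, with its lip in front of the mould and the hollows centred in its holes. The mould's right end touches the stop (top view, about pixel 637,250). The robot is clear, so I'm handing it in.

```bash
python3 -c "
from h import *
print(env.hand_in())"
```

```text
the job is handed in; nothing more can be done
None
```

The mould lies flush along the rail and against the end stop, the template is closed over it with its lip in front, and the job is handed in at about 19 s; the highest force I read was about 28 N, at the left-end push (22 N along the push).

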